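# Damp check of a balcony ledge with a sprung-tip damp meter

## Robot

A 6-joint arm with a two-finger parallel gripper is mounted at the origin on the work surface. World frame = base frame: x ahead of the robot, y to its left, z up, the work surface at z = 0. Lengths are in m, angles in rad, forces in N, time in s.
With the tool pointing down it reaches from about 0.275 to 0.875 m from the base axis. Payload 12.5 kg.
Tool frame: the origin (TCP) lies at the very end of the fingers, on their centre line; the grasp point (between the pads) lies 19 mm behind it; x points along the fingers, y is the direction in which the jaws open and shut, and the axes are right-handed (so a half turn about x gives the same grasp; the last joint's range is limited). The gripper opens to 85 mm and grips with 20 to 120 N. Pads are 22 mm wide; open, the fingers measure 114 mm over their backs; the gripper's body (76 mm by 85 mm) begins 54 mm behind the grasp point. The pads swing forward as they close: fully open they stand 13 mm farther back than shut.
Start: joints at [-1.322, 0.351, 1.652, -0, 1.139, -0.085], TCP at [0.18, -0.52, 0.231] pointing down, gripper open.
Joint ranges: [-2.75, 2.75], [-0.79, 2.1], [0.01, 2.65], [-1.57, 4.71], [0.07, 3.14], [-2.87, 2.87]. Speed limits (rad/s): [2.22, 2.22, 2.79, 3.14, 3.14, 3.14].

## Interface

Orientations are given as a 3x3 rotation matrix whose columns are the frame's x, y, z axes.
In Python, from bench import manip gives the robot as it stands. Calls block until the motion is done:
- manip.move_ptp(position, orientation): joint-space move of the TCP to a pose.
- manip.move_l(position, attitude=None, max_speed=0.15): straight line of the TCP; attitude=None keeps the orientation; max_speed is the mean speed in m/s.
- manip.move_j(angles): joint-space move.
- manip.set_gripper(opening, effort=None): opening from 0.0 (shut) to 1.0 (fully open); effort is the grip in N (None keeps the last); returns when the fingers have stopped.
- manip.dwell(seconds).
- manip.inverse_kinematics(position, orientation): joint angles nearest the present ones, or None.
- manip.grab_frame(name): name is "scene" or "top"; returns (picture, depth): 480x640x3 uint8, red, green, blue; 480x640 float32, m along the optical axis (not along the pixel's ray), 0 where there is no reading.
- manip.get_calibration(name): a dict with "camera_matrix" (3x3 intrinsics, pixels), "k1" (the pictures are not rectified: a ray, as slopes to the right and down, at radius r is drawn at 1 + k1 r^2 times it, then the intrinsics apply), "R" (3x3) and "t" (3): a world point X has camera coordinates R X + t. Camera axes: x right, y down, z forward; pixel columns grow to the right and rows downward; lengths in m; the calibration is good to about 2 mm. A picture is of the moment at which its call begins. get_calibration takes no time and is no camera call.
A pose or a line that the arm cannot do raises manip.Unreachable and nothing moves.
- manip.sign_off(): hands the job in, once; it reports no verdict.
Trained networks look in the newest picture that a camera, given by its name, has taken for a name from the list of things; names that differ only in an ending like _2 or _b are one class to them, and where a whole thing is asked for, a point or a joint stands for the part that bears it (a point fixed in the world has none). Each returns a list of dicts, best first, with "confidence" (0 to 1); they miss things now and then, are a little off and sometimes report something else, mostly with a low value. They report only what shows in the picture. A call takes as long as a camera call. They do not tell look-alikes from the thing itself.
- manip.look_for(camera, name): "at" ([x, y, z] in m, in world coordinates, good to about 4 mm: the middle of the surface that is visible of it).
Readings, each from a call of its own:
- manip.current_time(): time.
- manip.current_qpos(): joint angles.
- manip.current_joint_vel(): joint speeds.
- manip.current_joint_torque(): joint torques, N m.
- manip.current_ee_pos(): TCP position.
- manip.current_tcp_rot(): TCP orientation.
- manip.current_force(): force on the tool from outside, world axes, zero at the start.
- manip.current_ft_torque(): the same for the moment, N m.
- manip.current_grip_width(): opening from 0.0 (shut) to 1.0 (fully open).
Only numpy, scipy, OpenCV 4.12 (cv2) and the standard library are available. Lean on these libraries where they do the work, as an engineer would, in place of code of your own. Each camera call takes 0.05 s, during which the arm holds its last target.

## Task

Check the tiled ledge for a leak with the hand-held damp meter: take it out of its stand, first take the dry reference reading by setting its sprung ball tip on the pen-marked cross and staying there for a second or so, then lift it clear and set the tip inside the pen-marked ring by the stop valve. For both readings hold the meter upright and press gently, so that the sprung tip goes about half of its travel in; leave the jar, the tin and the flowerpots as they stand. The program finishes while holding: at the end the meter is still gripped and pressed still and lightly inside the ring, not put down.

Things in the scene. Friction and masses are not known exactly. Their poses are not given: they have to be found in the camera images.
- meter: grey damp meter, 0.19 kg (+-20 %), upright in its stand, sensor down. Origin: lowest point of the ball tip when fully out; z up along the meter; display (front) to -x. Box body 28 mm thick (x), 44 mm wide (y), z = 40 to 170 mm; under it a 20 mm collar, z = 18 to 40 mm, then the sprung steel tip. Grip the top 40 mm of the body, across 44 or 28 mm
- tip (a joint): how far the sprung ball tip (ball 12 mm diameter) is pushed into the meter: 0 fully out, as in the stand; 0.012 m fully in (hard stop). It takes about 0.7 N to start and 0.35 N per mm more: 2.8 N at half travel, 4.9 N fully in
- tip_end (a point): lowest point of the ball tip, on the meter's axis, moves in with the tip
- stand: black stand fixed to the ledge; origin under its centre, axes as the meter in it. Foot 100 x 110 x 6 mm; socket 32 x 48 mm inside (2 mm play round the meter), walls 4 mm, top at z = 85 mm. The meter's body rests at z = 45 mm (meter origin at z = 5 mm): its upper 90 mm stand free, and it must be drawn straight up over 40 mm for the body, 80 mm for the tip, to come clear
- cross: the dry reference mark: a cross of two black pen lines 44 mm long and 4 mm wide on the tiles; origin at the crossing, at tile height (z = 0)
- ring: the suspect mark: a ring drawn in black pen on the tiles, 32 mm inside, 40 mm outside diameter; origin at its centre, at tile height (z = 0). A copper water pipe with a brass stop valve (up to 92 mm high) runs along the back of the ledge 140 to 200 mm beyond it
- pot_a: empty grey plastic flowerpot, 120 mm across the rim, 98 mm high, loose; origin under its centre. To be left alone
- pot_b: empty grey plastic flowerpot, 100 mm across the rim, 85 mm high, loose; origin under its centre. To be left alone
- jar: closed glass jar with a steel lid, 80 mm diameter, 115 mm high, loose; origin under its centre. To be left alone
- tin: open steel tin, 74 mm diameter, 85 mm high, loose; origin under its centre. To be left alone
- ledge: the fixed work surface of white tiles, top at z = 0 everywhere
Things that resemble listed ones, but are neither listed nor needed, are in the scene too. There is more than one size of the meter; the one meant has the size given above.

How it is judged:
On the way, in this order (a step that is already met when the one before it is completed fails the run):
1. reference reading: the gripped meter, upright, has its tip on the cross, lightly pressed in (horizontal distance between tip_end and cross below 0.008 m and angle between meter's own z axis and vertical below 0.15 rad and value of joint tip between 0.002 and 0.0105 m and contact force between meter and ledge between 0.8 and 7 N and contact force between the fingers and meter above 2 N), for 0.5 s.
2. the meter is lifted clear of the tiles (height (world z) of tip_end above 0.015 m), for 0.1 s.
At the end, for the whole second after the job is handed in: The meter is held still in the gripper, upright within 8 degrees, its tip within 8 mm of the ring's centre and pressed in by 2 to 10.5 mm, pushing on the tiles with 0.8 to 7 N; the jar, the tin and the flowerpots are within 15 mm of where they were (horizontal distance between tip_end and ring below 0.008 m and angle between meter's own z axis and vertical below 0.15 rad and value of joint tip between 0.002 and 0.0105 m and contact force between meter and ledge between 0.8 and 7 N and contact force between the fingers and meter above 2 N and linear speed of meter below 0.02 m/s and distance of each of pot_a, pot_b, jar, tin from where it was at the start of the episode below 0.015 m); the arm keeps its last pose, push and grip.
It fails at once if the meter is pressed or knocked hard on the tiles (over 15 N) (contact force between meter and ledge above 15 N).
It fails at once if the jar, the tin or a flowerpot is disturbed (moved over 15 mm) (distance of any of pot_a, pot_b, jar, tin from where it was at the start of the episode above 0.015 m).
It also fails if it takes over 51 s, if anything falls off the work surface, if the arm or the gripper's body presses on something with over 40 N, if the wrist force passes 120 N, or if a joint passes its speed limit or range.

## Working session

There is one attempt and no reset: what is moved stays moved. The work goes in short steps, each a Python script; the robot and the scene stay as the last script left them, time stands still between calls to the robot, and variables do not carry over. Pictures are saved under pics/ and viewed, and the job is handed in when it is done.

```bash
ls; mkdir -p pics; python3 - <<'E'
from bench import manip
import cv2,numpy as np
for n in("scene","top"):
    p,d=manip.grab_frame(n); cv2.imwrite(f"pics/{n}0.png",p[:,:,::-1]); np.save(f"{n}_d.npy",d)
    c=manip.get_calibration(n); print(n,{k:np.round(v,4).tolist() for k,v in c.items()})
    for o in ["meter","stand","cross","ring","pot_a","jar","tin"]:
        print(o,[(np.round(r["at"],3).tolist(),round(r["confidence"],2)) for r in manip.look_for(n,o)])
print(manip.current_time())
E
```

```text
pics
scene {'camera_matrix': [[441.9713, 0.0, 322.9937], [0.0, 441.9713, 240.8695], [0.0, 0.0, 1.0]], 'k1': -0.1109, 'R': [[-0.8456, 0.5336, -0.0143], [0.4659, 0.7246, -0.5079], [-0.2606, -0.4361, -0.8613]], 't': [0.4725, -0.2002, 1.0107]}
meter [([0.631, -0.161, 0.087], 0.95), ([0.368, -0.199, 0.087], 0.94), ([0.497, -0.178, 0.152], 0.61)]
stand [([0.501, -0.18, 0.006], 0.59)]
cross []
ring [([0.641, -0.028, 0.001], 0.6)]
pot_a [([0.682, 0.294, 0.019], 0.92), ([0.687, -0.343, 0.054], 0.57)]
jar [([0.434, 0.04, 0.094], 0.84)]
tin [([0.565, -0.412, 0.058], 0.75)]
top {'camera_matrix': [[554.0312, 0.0, 315.9417], [0.0, 554.0312, 236.8241], [0.0, 0.0, 1.0]], 'k1': -0.0609, 'R': [[0.0293, -0.9995, -0.0078], [-0.9937, -0.0283, -0.1085], [0.1083, 0.0109, -0.9941]], 't': [-0.0591, 0.5311, 1.2322]}
meter [([0.487, -0.187, 0.174], 0.7), ([0.364, -0.208, 0.121], 0.64), ([0.626, -0.163, 0.114], 0.55)]
stand [([0.485, -0.183, 0.006], 0.68)]
cross [([0.521, 0.181, 0.001], 0.59)]
ring [([0.697, -0.328, 0.036], 0.31)]
pot_a [([0.707, 0.322, 0.042], 0.68), ([0.696, -0.327, 0.034], 0.67)]
jar [([0.422, 0.015, 0.115], 0.75), ([0.548, -0.001, 0.0], 0.43)]
tin [([0.572, -0.432, 0.037], 0.87)]
0.8
```

View pics/scene0.png

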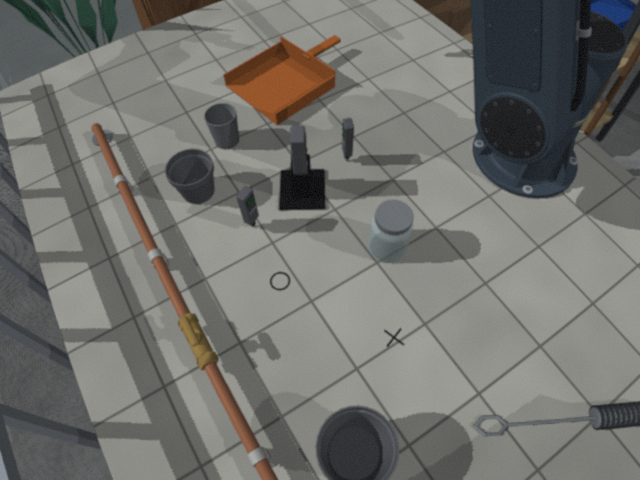

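View pics/top0.png

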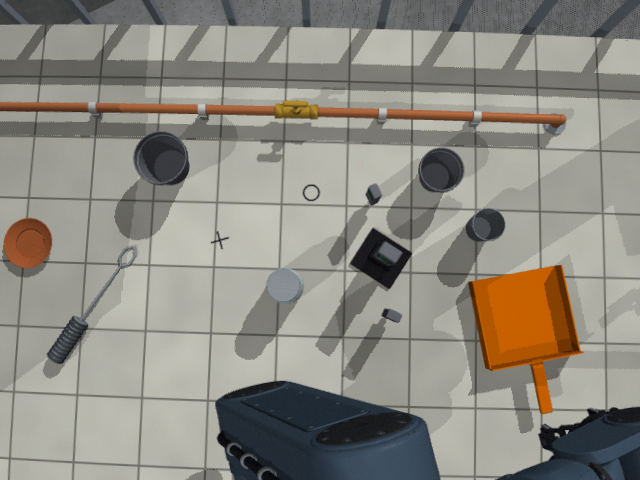

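The top view shows three meters: in the stand at (385,253), loose at (374,193) and loose at (392,315). In the scene view they are at (299,150), (247,205) and (348,138). The description fits the large one in the stand. The ring is at (311,192) in top and (280,281) in scene, and the cross is at (220,240) and (394,338). Next I'll measure these points precisely.

```bash
cat > h.py <<'E'
import numpy as np,cv2
from bench import manip
def rays(cal,uv):
    K=np.array(cal["camera_matrix"]);k=cal["k1"]
    n=cv2.undistortPoints(np.asarray(uv,float).reshape(-1,1,2),K,np.array([k,0,0,0,0.]),None,None).reshape(-1,2)
    return np.c_[n,np.ones(len(n))]
def onplane(cal,uv,z):
    R=np.array(cal["R"]);t=np.array(cal["t"]);d=rays(cal,uv)@R;c=-R.T@t
    return c+d*((z-c[2])/d[:,2])[:,None]
def cloud(cal,D):
    v,u=np.nonzero(D>0); r=rays(cal,np.c_[u,v])*D[v,u][:,None]
    R=np.array(cal["R"]);t=np.array(cal["t"]); return (r-t)@R,u,v
E
python3 - <<'E'
from h import *
boxes={"top":{"ring":(298,179,325,206),"cross":(208,229,232,252)},"scene":{"ring":(267,269,294,294),"cross":(382,326,408,350)}}
for n in("scene","top"):
    cal=manip.get_calibration(n);im=cv2.imread(f"pics/{n}0.png");D=np.load(n+"_d.npy")
    g=cv2.cvtColor(im,6)
    for o,(a,b,c,d) in boxes[n].items():
        s=g[b:d,a:c]; m=(s<np.median(s)*0.65).astype(np.uint8)
        v,u=np.nonzero(m)
        P=onplane(cal,np.c_[u+a,v+b],0)
        r=cv2.minEnclosingCircle(P[:,:2].astype(np.float32))
        print(n,o,len(u),"mean",P.mean(0).round(4),"circ",np.round(r[0],4),round(r[1],4))
        if o=="cross":
            lines=np.c_[u,v]
    P,u,v=cloud(cal,D)
    for lo,hi,name in((0.165,0.185,"metertop"),(0.08,0.095,"socket"),(0.09,0.16,"mid"),(0.003,0.012,"foot")):
        s=(abs(P[:,0]-.495)<.09)&(abs(P[:,1]+.183)<.09)&(P[:,2]>lo)&(P[:,2]<hi)
        if name!="foot": s&=(abs(P[:,0]-.495)<.055)&(abs(P[:,1]+.183)<.055)
        Q=P[s]
        if len(Q)>5:
            r=cv2.minAreaRect(Q[:,:2].astype(np.float32)); print(n,name,len(Q),Q.mean(0).round(4),"rect",np.round(r[0],4),np.round(r[1],4),round(r[2],1))
    # dark foot mask
    a,b,c,d={"top":(342,218,422,298),"scene":(265,110,340,225)}[n]
    cv2.imwrite(f"pics/{n}_meter.png",cv2.resize(im[b:d,a:c],None,fx=6 if n=="top" else 5,fy=6 if n=="top" else 5,interpolation=2))
E
```

```text
scene ring 90 mean [ 0.6399 -0.0294  0.    ] circ [ 0.6402 -0.029 ] 0.0197
scene cross 93 mean [0.5226 0.1827 0.    ] circ [0.5225 0.1825] 0.0209
scene metertop 314 [ 0.4914 -0.1906  0.1733] rect [ 0.49  -0.194] [0.0463 0.0282] 58.7
scene socket 194 [ 0.4952 -0.181   0.0851] rect [ 0.4898 -0.1932] [0.059  0.0392] 58.6
scene mid 387 [ 0.4991 -0.176   0.1274] rect [ 0.489  -0.1803] [0.0438 0.0224] 14.4
scene foot 1238 [ 0.496  -0.1833  0.0058] rect [ 0.5011 -0.1823] [0.1752 0.1651] 3.5
top ring 88 mean [ 0.6367 -0.0306  0.    ] circ [ 0.632  -0.0366] 0.0314
top cross 74 mean [0.5242 0.1844 0.    ] circ [0.5215 0.1871] 0.0266
top metertop 306 [ 0.4909 -0.1929  0.174 ] rect [ 0.4914 -0.1934] [0.0439 0.0283] 58.5
top socket 117 [ 0.4865 -0.1832  0.0849] rect [ 0.4914 -0.1933] [0.0559 0.0406] 58.3
top mid 92 [ 0.4832 -0.183   0.1293] rect [ 0.4853 -0.1836] [0.0477 0.0194] 31.3
top foot 1492 [ 0.4887 -0.1877  0.0058] rect [ 0.4949 -0.1826] [0.1796 0.1793] 0.2
```

View pics/top_meter.png

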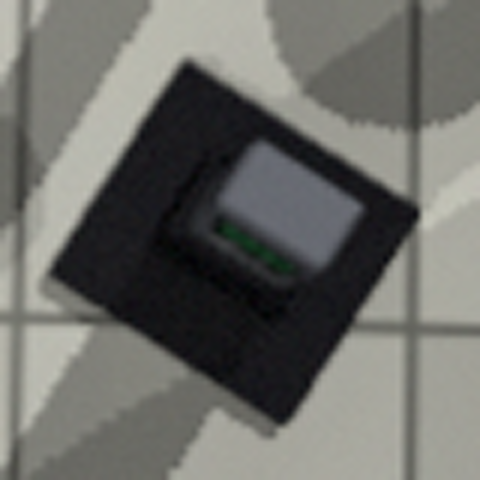

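View pics/scene_meter.png

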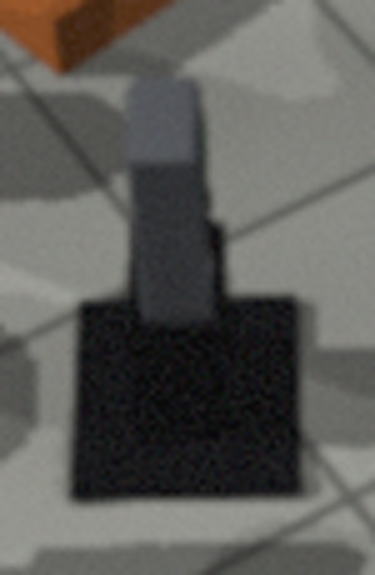

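```bash
python3 - <<'E'
from h import *
cal=manip.get_calibration("top");im=cv2.imread("pics/top0.png");g=cv2.cvtColor(im,6)
for o,(a,b,c,d) in {"ring":(298,179,325,206),"cross":(208,229,232,252)}.items():
    s=g[b:d,a:c]; m=(s<np.median(s)*0.6).astype(np.uint8)
    k,l,st,_=cv2.connectedComponentsWithStats(m,connectivity=8)
    i=1+np.argmax(st[1:,4]); v,u=np.nonzero(l==i); P=onplane(cal,np.c_[u+a,v+b],0)
    print(o,st[1:,4],P.mean(0).round(4),np.round(cv2.minEnclosingCircle(P[:,:2].astype(np.float32))[0],4),cv2.minEnclosingCircle(P[:,:2].astype(np.float32))[1])
for yaw in (58.5,):
  for z in (.15,.27):
    for s in (0,90,180,270):
        a=np.radians(yaw+s); y=np.array([np.cos(a),np.sin(a),0]);x=np.array([0,0,-1.]);R=np.c_[x,y,np.cross(x,y)]
        for p in((.491,-.193),(.522,.183),(.640,-.03)):
            q=manip.inverse_kinematics([*p,z],R); print(s,z,p,None if q is None else np.round(q,2))
E
```

```text
ring [66] [ 0.6404 -0.0283  0.    ] [ 0.6406 -0.0284] 0.019708845764398575
cross [57] [0.5227 0.1827 0.    ] [0.523  0.1815] 0.021005747839808464
0 0.15 (0.491, -0.193) [-0.46  0.41  1.79 -0.    0.94 -1.48]
0 0.15 (0.522, 0.183) [ 0.25  0.45  1.72 -0.    0.97 -0.77]
0 0.15 (0.64, -0.03) [-0.12  0.6   1.47 -0.    1.07 -1.14]
90 0.15 (0.491, -0.193) None
90 0.15 (0.522, 0.183) [ 0.25  0.45  1.72 -0.    0.97 -2.34]
90 0.15 (0.64, -0.03) [-0.12  0.6   1.47 -0.    1.07 -2.71]
180 0.15 (0.491, -0.193) [-0.46  0.41  1.79 -0.    0.94  1.66]
180 0.15 (0.522, 0.183) [ 0.25  0.45  1.72 -0.    0.97  2.37]
180 0.15 (0.64, -0.03) [-0.12  0.6   1.47 -0.    1.07  2.  ]
270 0.15 (0.491, -0.193) [-0.46  0.41  1.79 -0.    0.94  0.09]
270 0.15 (0.522, 0.183) [ 0.25  0.45  1.72 -0.    0.97  0.8 ]
270 0.15 (0.64, -0.03) [-0.12  0.6   1.47 -0.    1.07  0.43]
0 0.27 (0.491, -0.193) [-0.46  0.27  1.66 -0.    1.21 -1.48]
0 0.27 (0.522, 0.183) [ 0.25  0.32  1.6  -0.    1.23 -0.77]
0 0.27 (0.64, -0.03) [-0.12  0.49  1.35 -0.    1.3  -1.14]
90 0.27 (0.491, -0.193) None
90 0.27 (0.522, 0.183) [ 0.25  0.32  1.6  -0.    1.23 -2.34]
90 0.27 (0.64, -0.03) [-0.12  0.49  1.35 -0.    1.3  -2.71]
180 0.27 (0.491, -0.193) [-0.46  0.27  1.66 -0.    1.21  1.66]
180 0.27 (0.522, 0.183) [ 0.25  0.32  1.6  -0.    1.23  2.37]
180 0.27 (0.64, -0.03) [-0.12  0.49  1.35 -0.    1.3   2.  ]
270 0.27 (0.491, -0.193) [-0.46  0.27  1.66 -0.    1.21  0.09]
270 0.27 (0.522, 0.183) [ 0.25  0.32  1.6  -0.    1.23  0.8 ]
270 0.27 (0.64, -0.03) [-0.12  0.49  1.35 -0.    1.3   0.43]
```

The meter in the stand has a 44 x 28 mm top at z ≈ 0.174, which is the size given. Its wide axis lies at 58.5°. Both cameras put the ring at (0.640,-0.029) and the cross at (0.523,0.183). I'll grip across the 28 mm side.

```bash
cat >> h.py <<'E'
a=np.radians(-31.5);_y=np.array([np.cos(a),np.sin(a),0]);_x=np.array([0,0,-1.]);RT=np.c_[_x,_y,np.cross(_x,_y)]
def st(msg):
    print(msg,"t",round(manip.current_time(),2),"p",np.round(manip.current_ee_pos(),4),"F",np.round(manip.current_force(),2),"w",round(manip.current_grip_width(),3))
E
python3 - <<'E'
from h import *
M=(.4908,-.1933)
manip.set_gripper(1.0)
manip.move_ptp([*M,.29],RT); st("above")
manip.move_l([*M,.133],RT); st("down")
manip.set_gripper(0.0,60); st("grip")
p,d=manip.grab_frame("scene"); cv2.imwrite("pics/s1.png",p[60:260,180:440,::-1].repeat(3,0).repeat(3,1)[:600,:780])
manip.move_l([*M,.153],RT,0.05); st("lift20")
E
```

```text
above t 2.68 p [ 0.4905 -0.194   0.2899] F [ 0.61  0.61 -0.7 ] w 0.997
down t 3.88 p [ 0.4912 -0.1935  0.1338] F [1.06 0.1  0.1 ] w 1.004
grip t 4.44 p [ 0.491  -0.1934  0.1333] F [ 0.12 -0.44  2.96] w 0.323
lift20 t 5.04 p [ 0.4907 -0.1933  0.1531] F [ 0.21 -0.18 -2.36] w 0.323
```

View pics/s1.png

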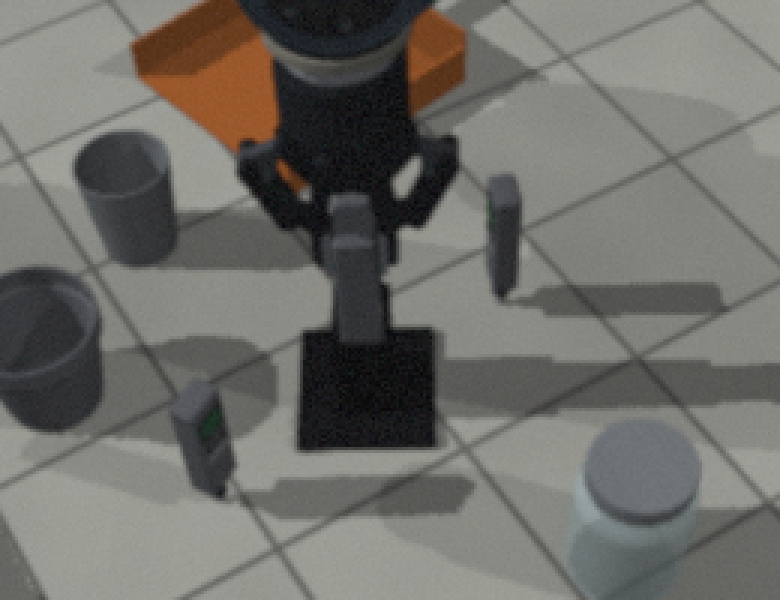

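The fingers hold the meter at (355,250) in the crop. The grip width is 27.5 mm, and the wrist force shows about 2 N of weight. Now I'll draw it straight up and carry it high over to the cross.

```bash
python3 - <<'E'
from h import *
M=(.4908,-.1933)
manip.move_l([*M,.29],RT,0.12); st("up")
manip.move_l([.5227,.1827,.29],RT,0.2); st("over cross")
manip.move_l([.5227,.1827,.17],RT,0.15); st("low")
manip.dwell(.3); st("")
for n in("scene","top"):
    p,d=manip.grab_frame(n); cv2.imwrite(f"pics/{n}2_full.png",p[:,:,::-1]); np.save(n+"2_d.npy",d)
    a,b=(320,180) if n=="scene" else (120,140)
    cv2.imwrite(f"pics/{n}2.png",cv2.resize(p[b:b+190,a:a+200,::-1],None,fx=3,fy=3,interpolation=2))
    print([(np.round(r["at"],3).tolist(),round(r["confidence"],2)) for r in manip.look_for(n,"tip_end")])
E
```

```text
up t 6.33 p [ 0.4905 -0.1932  0.2893] F [ 0.52  0.35 -3.54] w 0.319
over cross t 8.37 p [0.5227 0.1821 0.29  ] F [ 0.18 -0.07 -1.77] w 0.324
low t 9.32 p [0.5232 0.1828 0.1709] F [ 0.28 -0.01 -1.64] w 0.322
 t 9.62 p [0.5229 0.1827 0.1705] F [-0.22  0.26 -2.12] w 0.321
[]
[]
```

View pics/scene2.png

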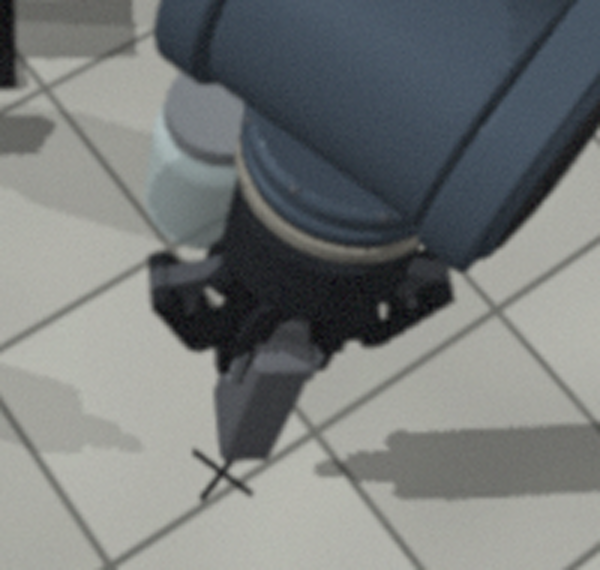

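View pics/top2.png

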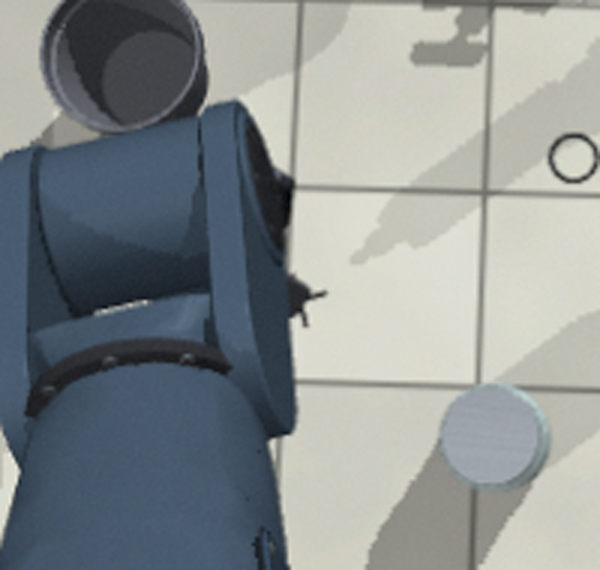

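The scene crop shows the meter at (260,410) hanging just above the cross at (225,475). I'll overlay a model of the upright meter to check its tilt.

```bash
cat >> h.py <<'E'
def overlay(n,im,tcp,zg=.133,fn=None,box=None,f=4,axis=np.array([0,0,1.])):
    # meter yaw: x axis = along -31.5 deg (or opposite), y at 58.5
    cal=manip.get_calibration(n); o=np.array([tcp[0],tcp[1],tcp[2]-zg+.005])
    mx=_y; my=np.array([-_y[1],_y[0],0]); R=np.array(cal["R"]);t=np.array(cal["t"])
    def pr(P): return cv2.projectPoints(np.array(P,float),cv2.Rodrigues(R)[0],t,np.array(cal["camera_matrix"]),np.array([cal["k1"],0,0,0,0.]))[0].reshape(-1,2)
    a,b,c,d=box; big=cv2.resize(im[b:d,a:c],None,fx=f,fy=f,interpolation=2)
    def P(x,y,z): return o+mx*x+my*y+np.array([0,0,z])
    segs=[]
    for z in(.04,.17):
        k=[P(sx*.014,sy*.022,z) for sx,sy in((1,1),(1,-1),(-1,-1),(-1,1))]
        segs+=[(k[i],k[(i+1)%4]) for i in range(4)]
    segs+=[(P(sx*.014,sy*.022,.04),P(sx*.014,sy*.022,.17)) for sx in(1,-1) for sy in(1,-1)]+[(P(0,0,0),P(0,0,.04))]
    for s in segs:
        q=((pr(s)-[a,b]+.5)*f).astype(int); cv2.line(big,tuple(map(int,q[0])),tuple(map(int,q[1])),(0,255,0),1)
    cv2.imwrite(fn,big)
E
python3 - <<'E'
from h import *
overlay("scene",cv2.imread("pics/scene2_full.png"),manip.current_ee_pos(),fn="pics/ov2.png",box=(360,250,480,360),f=5)
E
```

```text
(no output)
```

View pics/ov2.png

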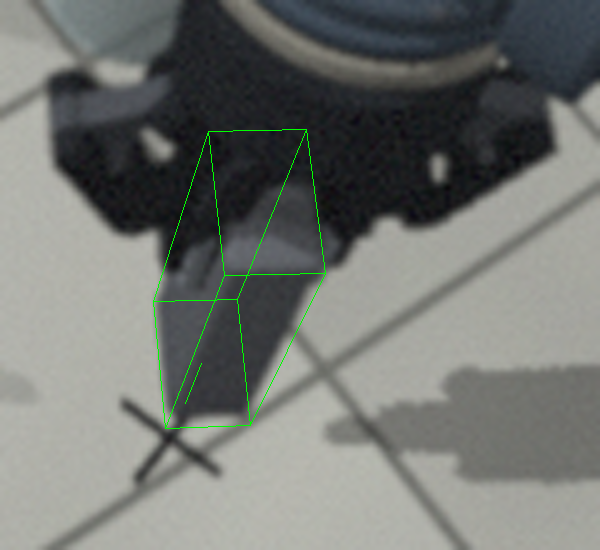

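The meter's lower end shows about 2 px higher than the model. I'll fit the depth points on the body to separate a tilt from a vertical shift.

```bash
cat >> h.py <<'E'
def facefit(cal,D,tcp,zlo,zhi):
    P,u,v=cloud(cal,D); mx=_y; my=np.array([-_y[1],_y[0],0])
    Q=P-np.array([tcp[0],tcp[1],0]); X=Q@mx;Y=Q@my;Z=P[:,2]
    s=(abs(X)<.03)&(abs(Y)<.04)&(Z>zlo)&(Z<zhi)
    return X[s],Y[s],Z[s],u[s],v[s]
E
python3 - <<'E'
from h import *
cal=manip.get_calibration("scene");D=np.load("scene2_d.npy");tcp=manip.current_ee_pos()
X,Y,Z,u,v=facefit(cal,D,tcp,.06,.175)
print(len(X))
for lo in np.arange(.06,.175,.01):
    s=(Z>=lo)&(Z<lo+.01)
    if s.any(): print(round(lo,3),s.sum(),"X",np.percentile(X[s],[2,50,98]).round(4),"Y",np.percentile(Y[s],[2,50,98]).round(4))
# bottom edge estimate along visible columns: min Z of body points
for c in range(u.min(),u.max()+1,2):
    s=u==c
    if s.sum()>3: print(c,"minZ",Z[s].min().round(4),"at row",v[s].max(), "Y",Y[s][np.argmin(Z[s])].round(4),"X",X[s][np.argmin(Z[s])].round(4))
E
```

```text
516
0.08 24 X [-0.0102  0.0092  0.0142] Y [-0.0167  0.0201  0.0214]
0.09 58 X [-0.0119  0.0098  0.0143] Y [-0.0114  0.02    0.0216]
0.1 59 X [-0.011   0.0111  0.0143] Y [-0.0179  0.0198  0.0211]
0.11 61 X [-0.0116  0.01    0.0142] Y [-0.0153  0.0198  0.0211]
0.12 56 X [-0.0116  0.0085  0.0141] Y [-0.0122  0.0202  0.0212]
0.13 67 X [-0.012   0.0078  0.014 ] Y [-0.0078  0.0203  0.0215]
0.14 55 X [-0.0129  0.0049  0.0141] Y [0.0013 0.0201 0.0212]
0.15 58 X [-0.0123  0.0038  0.0137] Y [0.0061 0.0202 0.0209]
0.16 52 X [-0.0126  0.0049  0.0137] Y [0.0095 0.0201 0.0212]
0.17 26 X [-0.0114  0.0039  0.0136] Y [0.0106 0.0201 0.021 ]
391 minZ 0.0871 at row 314 Y -0.0127 X 0.0142
393 minZ 0.0854 at row 332 Y 0.0178 X 0.0134
395 minZ 0.0876 at row 333 Y 0.0203 X 0.0106
397 minZ 0.0899 at row 333 Y 0.0211 X 0.0077
399 minZ 0.0872 at row 333 Y 0.0203 X 0.0041
401 minZ 0.0866 at row 333 Y 0.0202 X 0.0007
403 minZ 0.0888 at row 333 Y 0.021 X -0.0022
405 minZ 0.089 at row 333 Y 0.0212 X -0.0054
407 minZ 0.0873 at row 333 Y 0.0207 X -0.0089
409 minZ 0.0906 at row 332 Y 0.0202 X -0.0117
411 minZ 0.1019 at row 329 Y 0.0192 X -0.0133
413 minZ 0.1213 at row 325 Y 0.0194 X -0.0132
415 minZ 0.1407 at row 321 Y 0.02 X -0.013
417 minZ 0.1566 at row 317 Y 0.0196 X -0.0134
```

The meter is upright, with the face constant to under 1 mm over 80 mm of height. It sits up to 4 mm higher than assumed and about 1.5 mm off in its y direction. I'll correct for that and descend in small steps, reading the force at each one.

```bash
cat >> h.py <<'E'
OFF=np.array([.0007,.0012])
def force(n=6):
    f=[]
    for _ in range(n): manip.dwell(.02); f.append(manip.current_force()[2])
    return np.mean(f)
def press(xy,z0,zmin,target=2.8):
    base=force(12); manip.move_l([*xy,z0],RT,.08); print("base",base)
    z=z0
    while True:
        f=force()-base; tp=manip.current_ee_pos()[2]; print(round(z,4),round(tp,4),round(f,2))
        if f>=target-.25 or z<=zmin: break
        z-= .0015 if f<.6 else min(.002,max(.0005,(target-f)/350.))
        manip.move_l([*xy,z],RT,.03)
    return z,base
E
python3 - <<'E'
from h import *
xy=np.array([.5227,.1826])+OFF
z,b=press(xy,.132,.1155); st("pressed")
manip.dwell(.3); print(force(10)-b); st("")
E
```

```text
base -2.0531004243239592
0.132 0.1325 -0.06
0.1305 0.1306 -0.28
0.129 0.129 0.05
0.1275 0.1276 0.68
0.1255 0.1256 1.4
0.1235 0.1235 2.22
0.1218 0.1219 2.54
0.1211 0.1211 3.11
pressed t 13.19 p [0.5235 0.1838 0.1211] F [0.45 0.52 0.77] w 0.324
3.068174148090279
 t 13.66 p [0.5234 0.1838 0.1211] F [0.38 0.36 0.7 ] w 0.322
```

Contact came at TCP z ≈ 0.128, as geometry predicts. The tip is now about 6.5 mm in at about 3 N. I'll check the tip against the cross in a picture while it dwells.

```bash
python3 - <<'E'
from h import *
manip.dwell(1.0); st("")
p,d=manip.grab_frame("scene"); im=p[:,:,::-1].copy()
tcp=manip.current_ee_pos()
overlay("scene",im,tcp,zg=.1335-.0005,fn="pics/ov3.png",box=(360,270,480,380),f=5)
X,Y,Z,u,v=facefit(manip.get_calibration("scene"),d,tcp,.05,.12)
for lo in np.arange(.05,.12,.02):
    s=(Z>=lo)&(Z<lo+.02); print(round(lo,2),np.percentile(X[s],[2,98]).round(4),np.percentile(Y[s],[50,98]).round(4))
p,d=manip.grab_frame("top"); cv2.imwrite("pics/top3.png",cv2.resize(p[180:300,160:290,::-1],None,fx=5,fy=5))
E
```

```text
t 14.66 p [0.5234 0.1838 0.1211] F [ 1.39 -0.64  0.99] w 0.318
0.05 [-0.0115  0.014 ] [0.0192 0.0212]
0.07 [-0.0107  0.014 ] [0.0202 0.0215]
0.09 [-0.0123  0.0138] [0.0204 0.0216]
0.11 [-0.0118  0.0135] [0.0205 0.0211]
```

View pics/ov3.png

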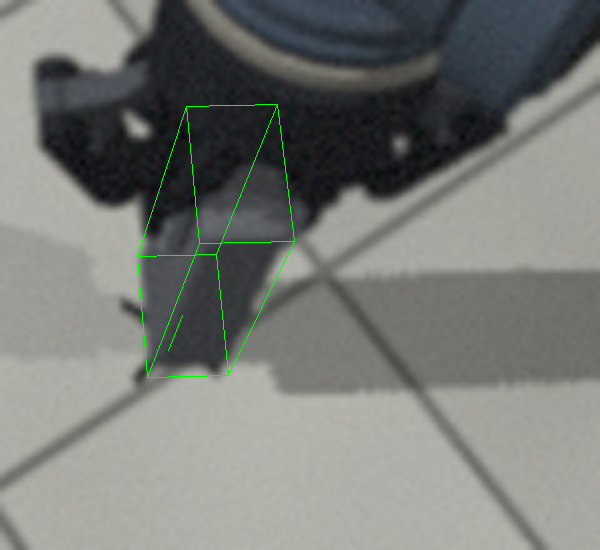

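View pics/top3.png

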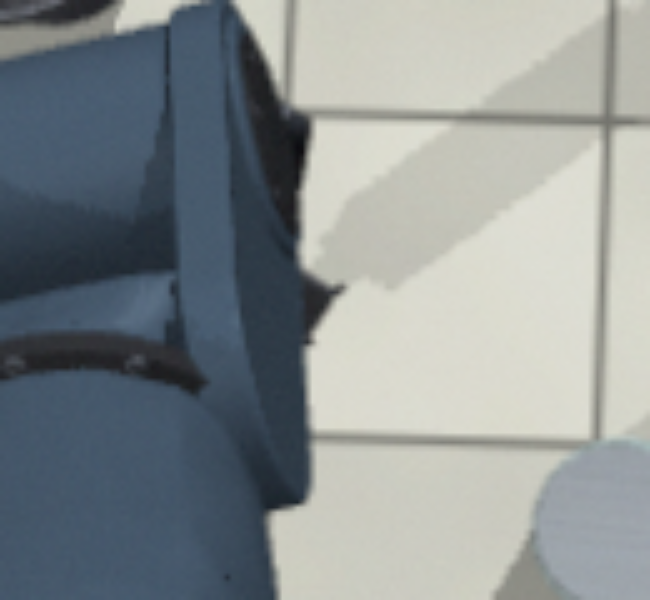

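The scene overlay agrees to about 1 px. It puts the tip within about 2 mm of the cross and shows the meter upright. The reference reading has been held for over 2 s. Next is the lift and the move to the ring.

```bash
python3 - <<'E'
from h import *
c=manip.current_ee_pos()
manip.move_l([c[0],c[1],.25],RT,.12); manip.dwell(.2); st("lifted")
xy=np.array([.6403,-.0287])+OFF
manip.move_l([*xy,.25],RT,.15)
manip.move_l([*xy,.15],RT,.1); manip.dwell(.3); st("over ring")
z,b=press(xy,.132,.1155); manip.dwell(.4); print(force(12)-b); st("pressed")
p,d=manip.grab_frame("scene"); im=p[:,:,::-1].copy(); cv2.imwrite("pics/s4.png",im)
tcp=manip.current_ee_pos()
overlay("scene",im,tcp,fn="pics/ov4.png",box=(230,200,350,310),f=5)
X,Y,Z,u,v=facefit(manip.get_calibration("scene"),d,tcp,.05,.12)
for lo in np.arange(.05,.12,.02):
    s=(Z>=lo)&(Z<lo+.02); print(round(lo,2),np.percentile(X[s],[2,98]).round(4),np.percentile(Y[s],[50,98]).round(4))
p,d=manip.grab_frame("top"); cv2.imwrite("pics/top4.png",p[:,:,::-1])
E
```

```text
lifted t 16.18 p [0.5232 0.1837 0.2495] F [ 0.26  0.37 -0.99] w 0.322
over ring t 19.39 p [ 0.6411 -0.0275  0.1503] F [ 0.8   0.73 -2.7 ] w 0.318
base -2.287724038336548
0.132 0.132 0.87
0.13 0.1301 -0.26
0.1285 0.1285 0.28
0.127 0.1271 0.68
0.125 0.1251 1.78
0.123 0.1231 2.98
2.729241895079416
pressed t 22.42 p [ 0.6411 -0.0275  0.1231] F [-0.1  -0.48  0.61] w 0.326
0.05 [-0.0151  0.0114] [0.0194 0.0209]
0.07 [-0.0153  0.011 ] [0.0192 0.0208]
0.09 [-0.0167  0.0111] [0.0194 0.0207]
0.11 [-0.0157  0.0108] [0.0196 0.0212]
```

View pics/ov4.png

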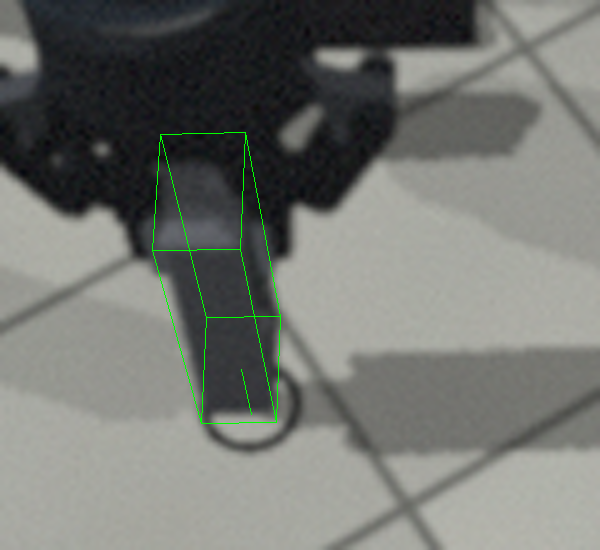

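View pics/s4.png

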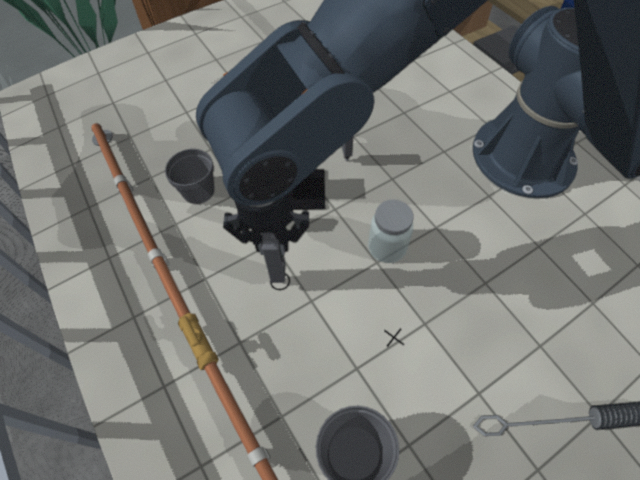

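View pics/top4.png

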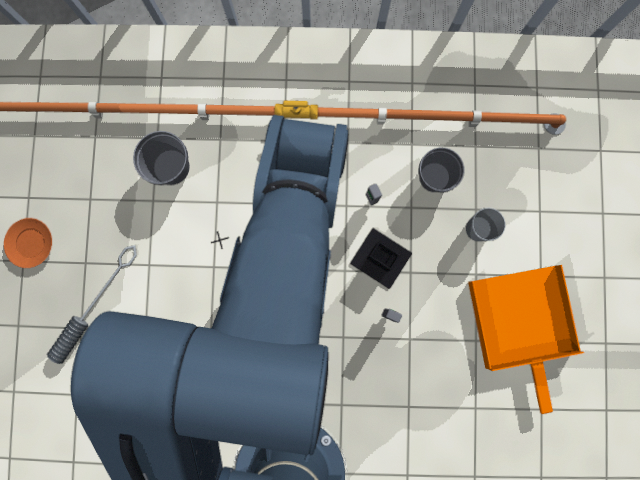

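The scene view shows the tip inside the ring at (280,281). In the top view the pots (162,158) and (441,170), and in the scene view the jar (392,230), sit at their starting pixels. The small tin, at (486,225) in the top view, hasn't moved either. The force is steady at about 2.7 N and the meter is upright with its tip about 2 mm from the ring centre, so I'm handing in.

```bash
python3 - <<'E'
from h import *
print(force(10)+2.17); st("final")
print(manip.sign_off())
E
```

```text
2.1085444169913696
final t 22.68 p [ 0.641  -0.0275  0.123 ] F [ 1.18  0.66 -0.84] w 0.322
the job is handed in; nothing more can be done
None
```

I took both readings and handed the job in at about 23 s, with the meter still gripped and pressed inside the ring. The hand-in gives no verdict, so these are my own last checks.

| | Cross (dry reference) | Ring (final) |
|---|---|---|
| Force on the tiles | about 3 N | 2.7 N settled; 2.1 N in the last average before hand-in (noisy sensor) |
| Tip pushed in | about 6.5–7 mm | about 5–6 mm |
| Distance from the mark | within about 2 mm | about 2 mm |
| Held | over 1.5 s | through hand-in |

- **Upright:** the depth points on the body showed no noticeable tilt at either mark.
- **Grip:** the meter was held across its 28 mm side, measured at 27.5 mm.
- **Jar, tin and pots:** they sat at the same pixels as at the start in the last pictures.
- **Disagreements:** the camera outline was 1–2 px (2–4 mm) off the model. The meter appeared about 1.5–2 mm off the gripper's centre line. I corrected part of that, and the rest is well within the 8 mm limit.
- **Not seen directly:** the ball tip was hidden behind the body in both views. The tip positions come from the body's outline and the arm's pose.

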